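# Sort the glue rollers back into their own spreaders

### The arm

A 6-joint arm with a two-finger parallel gripper is mounted at the origin on a cart in front of the work surface, level with it; the furniture and walls round the work are solid. World frame = base frame: x ahead of the robot, y to its left, z up, the work surface at z = 0. Lengths are in m, angles in rad, forces in N, time in s.
With the tool pointing down it reaches from about 0.425 to 0.95 m from the base axis. Payload 3.5 kg.
Tool frame: the origin (TCP) lies at the very end of the fingers, on their centre line; the grasp point (between the pads) lies 19 mm behind it; z points along the fingers, y is the line along which they close (so a half turn about z gives the same grasp; the last joint's range is limited). The gripper opens to 85 mm and grips with 20 to 120 N. Pads are 22 mm wide; open, the fingers measure 114 mm over their backs; the gripper's body (76 mm by 85 mm) begins 54 mm behind the grasp point. The pads swing forward as they close: fully open they stand 13 mm farther back than shut.
Start: joints at [-1.467, 0.286, 1.577, -0, 1.279, -0.15], TCP at [0.17, -0.653, 0.231] pointing down, gripper open.
Joint ranges: [-2.77, 2.77], [-0.9, 2.22], [0.21, 2.48], [-1.53, 4.67], [0.24, 2.81], [-2.84, 2.84]. Speed limits (rad/s): [2.79, 2.79, 3.14, 3.14, 3.14, 3.14].

### API

Orientations are given as a unit quaternion [x, y, z, w].
In Python, from plant import get_state, read_camera, sign_off, recognise gives the robot as it stands.
- The arm moves only by the tool arm_command, never from a script. Its argument "steps" is a list of rows, each an object with "translation": the shift along the tool's x, y, z scaled (see below), a list of three; "twist": the turn, a rotation vector about the tool's x, y, z scaled (see below), a list of three; "fingers": the opening, from -1 (shut) to 1 (fully open). In form: [{"translation": [x, y, z], "twist": [rx, ry, rz], "fingers": fingers}, ...]. A call has 1 to 5 rows; each row is the pose to reach, as a shift and turn from the pose commanded when the call began, along the tool's axes at that moment; what a row does not reach only later rows make up. The controller multiplies each number of a shift by 75 cm and each number of a turn by 60 degrees. A row lasts 1/8 s, in which the tool goes at most 62.5 mm and 10.7 degrees, less where a joint would pass 70% of its speed; a pose out of reach is approached as far as the arm can. A call with a number of a shift or a turn outside -1 to 1 is refused whole. A call with a gripper value outside its range is refused whole. The fingers move at their own pace and stop on an object; "grip_force" is the grip in N (left out, the last holds). Time passes only in rows, so rows that repeat a pose let the fingers close. It gives the time, the measured TCP pose, the force, the opening and the grip force at its end, in the units of the state.
- get_state(): the state, without advancing time (a new reading comes with each control period).
- read_camera(name): name is "scene" or "top" or "wrist"; returns a dict with "pixels" (480x640x3 uint8, red, green, blue), "K" (3x3 intrinsics, pixels), "R" (3x3) and "t" (3): a world point X has camera coordinates R X + t; the wrist camera has in their place "T_tool_cam" (4x4, takes a point from camera to tool coordinates, whose origin is the TCP and whose axes are the flange's). Camera axes: x right, y down, z forward; pixel columns grow to the right and rows downward; lengths in m; the calibration is good to about 2 mm. A picture is of the moment at which its call begins: read the wrist's pose just before it. There is no depth.
- sign_off(): hands the job in; it is judged then, once.
Trained networks look in a picture, given as the dict that the camera call returned (one of the last four; its "shot" number tells which), for a name from the list of things; names that differ only in an ending like _2 or _b are one class to them, and where a whole thing is asked for, a point or a joint stands for the part that bears it (a point fixed in the world has none). Each returns a list of dicts, best first, with "conf" (0 to 1); they miss things now and then, are a little off and sometimes report something else, mostly with a low value. They report only what shows in the picture. A call takes as long as a camera call.
- recognise(picture, query): "point" ([row, column] in pixels, amid what is visible of it).
The state is a dict: "time": time; "qpos": joint angles; "dq": joint speeds; "joint_efforts": joint torques, N m; "eef_pos": TCP position; "tcp_rot": TCP orientation; "contact_force": force on the tool from outside, world axes, zero at the start; "wrist_torque": the same for the moment, N m; "opening": opening from 0.0 (shut) to 1.0 (fully open); "finger_force": force on a finger pad.
Only numpy, scipy, OpenCV 4.12 (cv2) and the standard library are available. Lean on these libraries where they do the work, as an engineer would, in place of code of your own. Each camera call takes 0.05 s, during which the arm holds its last target. There are 200 camera calls.

### The job

After washing, the three glue rollers were dropped into the wrong glue spreaders; their rings are colour-coded because one glue must not get into another. Put each roller back into the spreader whose tray has the colour of the roller's end rings, with both axle ends fully down in their slots and the roller let go; the plywood drying cradle is free for parking one on the way. Leave the glue bottle standing where it is.

Things in the scene. Friction and masses are not known exactly. Their poses are not given: they have to be found in the camera images.
- red_roller: loose glue roller, black grooved rubber with a red ring 19 mm wide at each end: 54 mm diameter, 130 long, 0.35 kg, on a steel axle of 10 mm diameter, 190 long. Origin: its centre; y along the axle; x and z turn as it rolls. Starts seated in a spreader of another colour. Grasp across the diameter at mid length from above; fingertips up to 20 mm below the axis clear the tray rim.
- yellow_roller: loose glue roller, black grooved rubber with a yellow ring 19 mm wide at each end: 54 mm diameter, 130 long, 0.35 kg, on a steel axle of 10 mm diameter, 190 long. Origin: its centre; y along the axle; x and z turn as it rolls. Starts seated in a spreader of another colour. Grasp across the diameter at mid length from above; fingertips up to 20 mm below the axis clear the tray rim.
- blue_roller: loose glue roller, black grooved rubber with a blue ring 19 mm wide at each end: 54 mm diameter, 130 long, 0.35 kg, on a steel axle of 10 mm diameter, 190 long. Origin: its centre; y along the axle; x and z turn as it rolls. Starts seated in a spreader of another colour. Grasp across the diameter at mid length from above; fingertips up to 20 mm below the axis clear the tray rim.
- red_spreader: glue spreader, red plastic tray (106x148 mm, rim 40 high) on a steel base 112 (x) by 180 (y), fixed to the table. At y = -80 and +80 an 8 mm thick cheek (152 between them, tops 97 high) has a slot open at the top: 13 wide, mouth flared to 44, floor 60 above the table: a seated axle lies along y, axis 65 high. Origin: middle of the underside, on the table, z up. Starts with a wrong roller.
- yellow_spreader: glue spreader, yellow plastic tray (106x148 mm, rim 40 high) on a steel base 112 (x) by 180 (y), fixed to the table. At y = -80 and +80 an 8 mm thick cheek (152 between them, tops 97 high) has a slot open at the top: 13 wide, mouth flared to 44, floor 60 above the table: a seated axle lies along y, axis 65 high. Origin: middle of the underside, on the table, z up. Starts with a wrong roller.
- blue_spreader: glue spreader, blue plastic tray (106x148 mm, rim 40 high) on a steel base 112 (x) by 180 (y), fixed to the table. At y = -80 and +80 an 8 mm thick cheek (152 between them, tops 97 high) has a slot open at the top: 13 wide, mouth flared to 44, floor 60 above the table: a seated axle lies along y, axis 65 high. Origin: middle of the underside, on the table, z up. Starts with a wrong roller.
- drying_cradle: empty plywood drying cradle, light wood cheeks, shallow metal drip tray (rim 24 mm high), fixed to the table. Base 112 (x) by 180 (y) mm; cheeks, slots and seat height as on the spreaders (a seated axle lies along y, axis 65 mm above the table). Origin: middle of the underside, on the table, z up. A free place for any one roller.
- glue_bottle: loose white wood glue bottle with a red nozzle cap, standing upright behind the work, 60 mm across, 200 mm tall. Origin: middle of its underside; z up. To be left alone.

How it is judged:
By the outcome, as a careful person would: the job done as asked, in the order asked, and still so for the second after the job is handed in, with the robot touching nothing.
It also fails if it takes over 99 s, if anything falls off the work surface, if the arm or the gripper's body presses on something with over 40 N, if the wrist force passes 120 N, or if a joint passes its speed limit or range.

## Working session

There is one attempt and no reset: what is moved stays moved. The work goes in short steps, Python scripts to look and compute and a tool call to move; the robot and the scene stay as the last step left them, time stands still between calls to the robot, and variables do not carry over. Pictures are saved under pics/ and viewed, at most 14 in all, crops included, and the job is handed in when it is done.

Besides the shell and the picture viewer there is one more tool, called after "Call:" by a JSON object that holds its "method" and its "body". arm_command: Moves the arm, as the interface text tells. Shifts and turns lie within -1 to 1; 1 stands for 75 cm of shift or 60 degrees of turn. Its arguments: {"type":"object","properties":{"steps":{"type":"array"},"grip_force":{"type":"number"}},"required":["steps"]}

```bash
mkdir -p pics; ls; python3 - <<'E'
from plant import *
import cv2
s=get_state();print(s)
for n in("top","scene"):
    p=read_camera(n);cv2.imwrite(f"pics/{n}0.png",p["pixels"][:,:,::-1])
    print(n,p["K"],p["R"],p["t"])
    for q in("red_roller","yellow_roller","blue_roller","red_spreader","yellow_spreader","blue_spreader","drying_cradle","glue_bottle"):
        print(q,[(d["point"],round(d["conf"],2)) for d in recognise(p,q)][:3])
E
```

```text
pics
{'time': 0.0, 'qpos': array([-1.46700449e+00,  2.87222522e-01,  1.57818227e+00, -1.92420433e-06,
        1.27859312e+00, -1.50017150e-01]), 'dq': array([-0.0008642 ,  0.00109542,  0.00036316, -0.00018401,  0.00016511,
       -0.0007362 ]), 'joint_efforts': array([ 4.77471349e-04, -4.05983698e+01, -2.92625248e+01, -1.11389033e-04,
        5.82581299e-03,  2.03506937e-05]), 'eef_pos': array([ 0.16943562, -0.6527086 ,  0.22990641]), 'tcp_rot': array([ 9.91957673e-01,  1.26564323e-01,  2.68728038e-05, -1.20233193e-03]), 'contact_force': array([-0.33574601,  0.32449558, -0.37486794]), 'wrist_torque': array([-0.03766617, -0.0115941 , -0.04207455]), 'finger_force': 0.0, 'opening': 0.9991638163679669}
top [[529.4134361    0.         315.1268646 ]
 [  0.         529.4134361  237.56140329]
 [  0.           0.           1.        ]] [[ 0.00383579 -0.99996633  0.00725414]
 [-0.99613056 -0.00445781 -0.08777264]
 [ 0.08780202 -0.0068894  -0.99611412]] [0.05764374 0.57438019 1.37497788]
red_roller [([281.5, 355.0], 0.82)]
yellow_roller []
blue_roller [([215.4, 437.0], 0.6)]
red_spreader [([229.3, 433.5], 0.94)]
yellow_spreader [([291.9, 352.9], 0.66)]
blue_spreader [([292.9, 189.6], 0.93)]
drying_cradle [([227.3, 276.4], 0.56)]
glue_bottle [([180.4, 226.4], 0.75)]
scene [[509.6566767    0.         317.45559545]
 [  0.         509.6566767  241.22348444]
 [  0.           0.           1.        ]] [[-0.44580051 -0.89505001  0.0121398 ]
 [-0.37558016  0.17472155 -0.91017137]
 [ 0.81252781 -0.41031433 -0.41405399]] [0.29508138 0.29732803 0.85441304]
red_roller [([265.3, 369.1], 0.76)]
yellow_roller [([303.4, 187.5], 0.96)]
blue_roller [([229.4, 389.6], 0.45)]
red_spreader [([238.6, 379.3], 0.84)]
yellow_spreader [([289.6, 364.8], 0.88)]
blue_spreader [([326.3, 190.2], 0.83)]
drying_cradle [([276.7, 265.3], 0.97), ([325.5, 193.0], 0.18)]
glue_bottle [([244.4, 202.3], 0.94)]
```

View pics/top0.png

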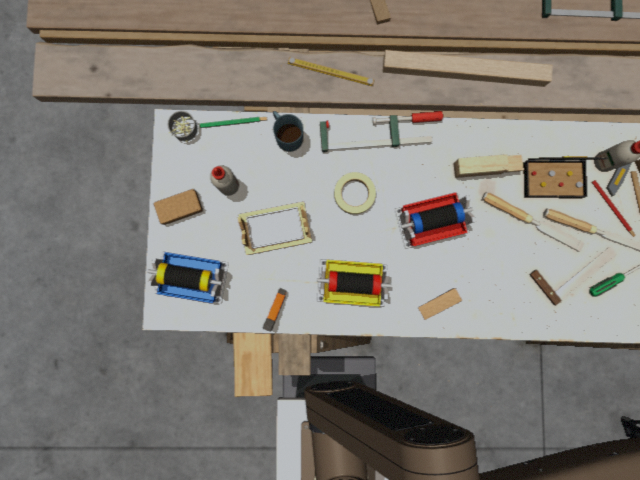

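View pics/scene0.png

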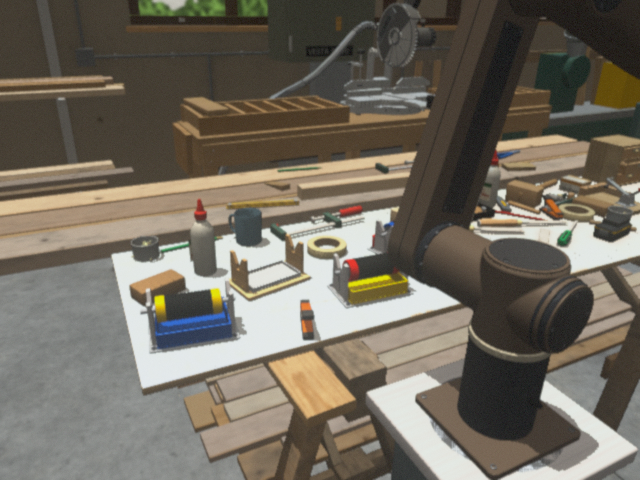

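The top view shows yellow roller in the blue spreader (~184,278), red roller in the yellow spreader (~355,282) and blue roller in the red spreader (~437,217). The cradle is empty at ~(276,228) and the bottle stands at ~(224,180). The scene view agrees.

Next I'll work out metric positions from the ring, tray and cradle outlines.

```bash
cat > h.py <<'E'
import numpy as np, cv2
from scipy.spatial.transform import Rotation as Ro
from plant import *
def back(p,uv,z,s=None):
    "pixels (u,v) -> world points on plane z; wrist camera needs the state s"
    K=p["K"]
    if "R" in p: Rwc=p["R"].T; C=-Rwc@p["t"]
    else:
        T=p["T_tool_cam"]; Rt=Ro.from_quat(s["tcp_rot"]).as_matrix()
        Rwc=Rt@T[:3,:3]; C=Rt@T[:3,3]+s["eef_pos"]
    d=np.c_[np.atleast_2d(uv),np.ones(len(np.atleast_2d(uv)))]@np.linalg.inv(K).T@Rwc.T
    return C+d*((z-C[2])/d[:,2])[:,None]
def mask(p,c):
    h=cv2.cvtColor(p["pixels"],cv2.COLOR_RGB2HSV); H,S,V=h[...,0],h[...,1],h[...,2]
    m={"red":((H<6)|(H>174)),"yellow":(H>22)&(H<34),"blue":(H>102)&(H<122)}[c]
    return (m&(S>150)&(V>60)).astype(np.uint8)
def go(x,y,z,yaw,s=None):
    "units of arm_command to the TCP pose with tool down, tool x at yaw (deg)"
    s=s or get_state(); R=Ro.from_quat(s["tcp_rot"])
    a=np.radians(yaw); D=Ro.from_matrix(np.array([[np.cos(a),np.sin(a),0],[np.sin(a),-np.cos(a),0],[0,0,-1]]).T.reshape(3,3).T)
    t=R.inv().apply(np.array([x,y,z])-s["eef_pos"])/.75; w=(R.inv()*D).as_rotvec()/(np.pi/3)
    print("t",t.round(4),"w",w.round(3))
E
python3 - <<'E'
from h import *
p=read_camera("top")
print("cam",-p["R"].T@p["t"])
for c,(u,v) in {"yellow":(184,278),"red":(355,282),"blue":(437,217)}.items():
    m=np.zeros((480,640),np.uint8); m[v-40:v+40,u-50:u+50]=mask(p,c)[v-40:v+40,u-50:u+50]
    n,_,st,ce=cv2.connectedComponentsWithStats(m)
    o=[i for i in range(1,n) if st[i,4]>40]; o.sort(key=lambda i:-st[i,4]); print(c,st[o].tolist())
    P=back(p,ce[o[:2]],.068); d=P[0]-P[1]; d*=np.sign(d[1]); print("  c",P.mean(0).round(4),"yaw y-axis-90",np.degrees(np.arctan2(-d[0],d[1])).round(2),"len",np.linalg.norm(d).round(4))
for c,(u,v) in {"blue":(187,278),"yellow":(353,282),"red":(435,219)}.items():
    m=np.zeros((480,640),np.uint8); m[v-40:v+40,u-50:u+50]=mask(p,c)[v-40:v+40,u-50:u+50]
    (cx,cy),wh,a=cv2.minAreaRect(cv2.findNonZero(m)); print("tray",c,wh,a,back(p,[cx,cy],.04).round(4))
im=p["pixels"][170:320,140:340]; cv2.imwrite("pics/cr.png",cv2.resize(im,None,fx=4,fy=4,interpolation=cv2.INTER_CUBIC)[:,:,::-1])
go(.55,.1,.3,90)
E
```

```text
cam [0.45121071 0.06967504 1.41963159]
yellow [[199, 271, 12, 20, 173], [155, 263, 12, 21, 163]]
  c [0.4695 0.3974 0.068 ] yaw y-axis-90 -9.32 len 0.1117
red [[329, 272, 9, 19, 148], [372, 275, 9, 20, 143]]
  c [ 0.4556 -0.0404  0.068 ] yaw y-axis-90 -4.17 len 0.1094
blue [[411, 213, 12, 20, 156], [453, 203, 12, 20, 143]]
  c [ 0.6245 -0.2567  0.068 ] yaw y-axis-90 14.37 len 0.1119
tray blue (57.21084976196289, 41.59294128417969) 9.462323188781738 [[0.4676 0.3871 0.04  ]]
tray yellow (56.83210372924805, 41.95298385620117) 4.39870548248291 [[ 0.4551 -0.0386  0.04  ]]
tray red (41.50080490112305, 57.81273651123047) 75.65067291259766 [[ 0.6231 -0.2519  0.04  ]]
t [ 0.7433 -0.8449 -0.0916] w [ 0.     0.    -1.258]
```

View pics/cr.png

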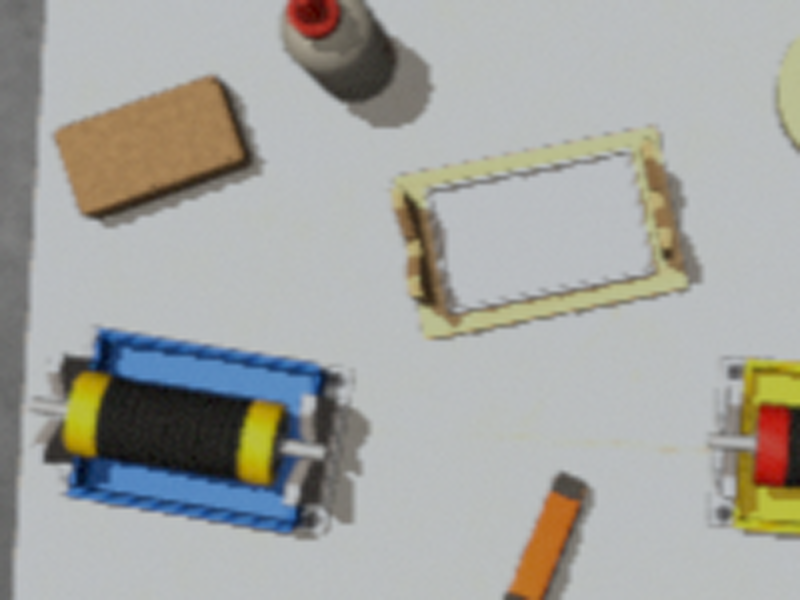

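The crop shows the cradle base corners at about (392,183), (660,128), (690,285) and (425,338). The bottle is up and to the left of it.

```bash
python3 - <<'E'
from h import *
p=read_camera("top")
uv=(np.array([[392,183],[660,128],[690,285],[425,338]])+.5)/4-.5+[140,170]
P=back(p,uv,.008); print(P.round(4),P.mean(0),[np.linalg.norm(P[i]-P[i-1]).round(4) for i in range(4)])
d=(P[0]+P[3]-P[1]-P[2]); print("yaw",np.degrees(np.arctan2(-d[0],d[1])))
print("bottle",back(p,[218,173],.2),back(p,[228,188],0.02))
go(.6245,-.2567,.23,104.4)
E
```

```text
[[0.6345 0.2681 0.008 ]
 [0.6726 0.0886 0.008 ]
 [0.5667 0.0679 0.008 ]
 [0.5305 0.2444 0.008 ]] [0.60107482 0.16726302 0.008     ] [np.float64(0.1067), np.float64(0.1836), np.float64(0.1079), np.float64(0.1802)]
yaw 11.800495129040568
bottle [[0.70901397 0.28858567 0.2       ]] [[0.70652332 0.29339006 0.02      ]]
t [ 0.72   -0.3596  0.0018] w [ 0.     0.    -1.498]
```

Call:
{"method": "arm_command", "body": {"steps": [{"translation": [0.066, -0.033, 0], "twist": [0, 0, -0.14], "fingers": 1}, {"translation": [0.132, -0.066, 0], "twist": [0, 0, -0.28], "fingers": 1}, {"translation": [0.198, -0.099, 0], "twist": [0, 0, -0.42], "fingers": 1}, {"translation": [0.264, -0.132, 0], "twist": [0, 0, -0.56], "fingers": 1}, {"translation": [0.33, -0.165, 0], "twist": [0, 0, -0.7], "fingers": 1}]}}

```text
time: 1.62
eef_pos: [0.3792, -0.4702, 0.2316]
tcp_rot: [0.88, 0.476, 0.0, 0.0]
contact_force: [0.3, -0.2, 0.2]
opening: 1.0
finger_force: 0.0
```

```bash
python3 -c "
from h import *
go(.6245,-.2567,.2,104.4)"
```

```text
t [0.4172 0.1178 0.0421] w [ 0.     0.    -0.793]
```

Call:
{"method": "arm_command", "body": {"steps": [{"translation": [0.079, 0.022, 0.008], "twist": [0, 0, -0.158], "fingers": 1}, {"translation": [0.158, 0.045, 0.016], "twist": [0, 0, -0.316], "fingers": 1}, {"translation": [0.237, 0.067, 0.024], "twist": [0, 0, -0.474], "fingers": 1}, {"translation": [0.316, 0.089, 0.032], "twist": [0, 0, -0.632], "fingers": 1}, {"translation": [0.395, 0.111, 0.04], "twist": [0, 0, -0.79], "fingers": 1}]}}

```text
time: 2.25
eef_pos: [0.6122, -0.2688, 0.2014]
tcp_rot: [0.614, 0.789, -0.0, 0.0]
contact_force: [-0.2, -0.3, 1.2]
opening: 1.001
finger_force: 0.0
```

```bash
cat >> h.py <<'E'
def wrist(c,z=.068,r=0):
    "ring midpoint and yaw from the wrist camera"
    s=get_state(); p=read_camera("wrist"); m=mask(p,c)
    n,_,st,ce=cv2.connectedComponentsWithStats(m); o=sorted(range(1,n),key=lambda i:-st[i,4])[:4]; print(st[o].tolist())
    P=back(p,ce[o[:2]],z,s); d=P[0]-P[1]; d*=np.sign(d[1]); print("rings",P.mean(0).round(4),"yaw",np.degrees(np.arctan2(-d[0],d[1])).round(2),np.linalg.norm(d).round(4)); return p
E
python3 -c "
from h import *
p=wrist('blue'); cv2.imwrite('pics/w1.png',p['pixels'][:,:,::-1])
go(.6245,-.2567,.046,104.4)"
```

```text
[[304, 111, 83, 33, 2666], [306, 282, 75, 35, 1870]]
rings [ 0.6231 -0.2561  0.068 ] yaw 14.28 0.1184
t [0.0044 0.0116 0.2057] w [ 0.004 -0.003  0.006]
```

View pics/w1.png

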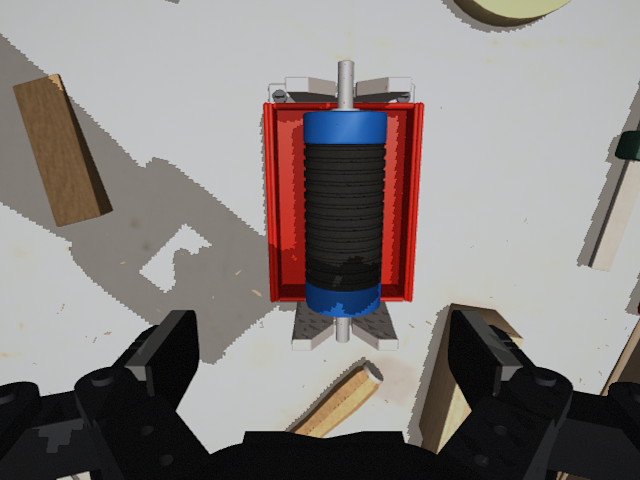

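The wrist view shows the blue roller seated in the red tray, at about (345,210). It agrees with the top camera to within 1.5 mm, so I'm descending and gripping.

Call:
{"method": "arm_command", "body": {"steps": [{"translation": [0.004, 0.011, 0.05], "twist": [0, 0, 0.006], "fingers": 1}, {"translation": [0.004, 0.011, 0.12], "twist": [0, 0, 0.006], "fingers": 1}, {"translation": [0.004, 0.011, 0.18], "twist": [0, 0, 0.006], "fingers": 1}, {"translation": [0.004, 0.011, 0.205], "twist": [0, 0, 0.006], "fingers": 1}, {"translation": [0.004, 0.011, 0.205], "twist": [0, 0, 0.006], "fingers": 1}], "grip_force": 60}}

```text
time: 2.92
eef_pos: [0.6175, -0.265, 0.0465]
tcp_rot: [0.619, 0.786, -0.0, -0.001]
contact_force: [0.1, -0.0, 0.1]
opening: 1.001
finger_force: 0.0
```

Call:
{"method": "arm_command", "body": {"steps": [{"translation": [0, 0, 0], "twist": [0, 0, 0], "fingers": -1}, {"translation": [0, 0, 0], "twist": [0, 0, 0], "fingers": -1}, {"translation": [0, 0, 0], "twist": [0, 0, 0], "fingers": -1}, {"translation": [0, 0, 0], "twist": [0, 0, 0], "fingers": -1}, {"translation": [0, 0, 0], "twist": [0, 0, 0], "fingers": -1}]}}

```text
time: 3.55
eef_pos: [0.6241, -0.2657, 0.0526]
tcp_rot: [0.619, 0.785, 0.003, 0.007]
contact_force: [9.5, 3.3, 0.1]
opening: 0.608
finger_force: 63.7
```

Call:
{"method": "arm_command", "body": {"steps": [{"translation": [0, 0, -0.03], "twist": [0, 0, 0], "fingers": -1}, {"translation": [0, 0, -0.09], "twist": [0, 0, 0], "fingers": -1}, {"translation": [0, 0, -0.16], "twist": [0, 0, 0], "fingers": -1}, {"translation": [0, 0, -0.2], "twist": [0, 0, 0], "fingers": -1}, {"translation": [0, 0, -0.2], "twist": [0, 0, 0], "fingers": -1}]}}

```text
time: 4.18
eef_pos: [0.62, -0.2664, 0.2028]
tcp_rot: [0.618, 0.786, 0.0, 0.005]
contact_force: [0.9, -0.5, -2.2]
opening: 0.611
finger_force: 71.3
```

```bash
python3 -c "
from h import *
s=get_state();print(s['eef_pos'],s['opening'])
p=wrist('blue',s['eef_pos'][2]+.015); cv2.imwrite('pics/w2.png',p['pixels'][:,:,::-1])
print(get_state()['eef_pos'])
go(.601,.1673,.2,101.8)"
```

```text
[ 0.61996849 -0.2664203   0.20284643] 0.6105897199232424
[[228, 85, 185, 81, 14014]]Traceback (most recent call last):
  File "<string>", line 4, in <module>
    p=wrist('blue',s['eef_pos'][2]+.015); cv2.imwrite('pics/w2.png',p['pixels'][:,:,::-1])
  File "h.py", line 27, in wrist
    P=back(p,ce[o[:2]],z,s); d=P[0]-P[1]; d*=np.sign(d[1]); print("rings",P.mean(0).round(4),"yaw",np.degrees(np.arctan2(-d[0],d[1])).round(2),np.linalg.norm(d).round(4)); return p
                                    ~^^^
IndexError: index 1 is out of bounds for axis 0 with size 1
```

```bash
cat >> h.py <<'E'
def held(c,h=.015):
    "tool-frame x of the visible ring of a held roller, axis h behind the TCP"
    s=get_state(); p=read_camera("wrist"); m=mask(p,c)
    n,_,st,ce=cv2.connectedComponentsWithStats(m); i=max(range(1,n),key=lambda i:st[i,4]); T=p["T_tool_cam"]
    def f(u,v,z):
        d=T[:3,:3]@np.linalg.inv(p["K"])@[u,v,1]; return (T[:3,3]+d*(z-T[2,3])/d[2]).round(4)
    a=st[i]; print("cam",T[:3,3].round(3),a.tolist(),"top edge",f(ce[i][0],a[1],-h),"c",f(*ce[i],-h-.01)); return p
E
python3 -c "
from h import *
p=held('blue'); cv2.imwrite('pics/w2.png',p['pixels'][:,:,::-1])
print(get_state()['eef_pos'])
go(.601,.1673,.2,101.8)"
```

```text
cam [ 0.067 -0.    -0.142] [228, 85, 185, 81, 14018] top edge [ 0.0796 -0.0009 -0.015 ] c [ 0.0685 -0.0008 -0.025 ]
[ 0.61747969 -0.26496793  0.19681782]
t [ 0.5654  0.114  -0.004 ] w [-0.001 -0.001  0.03 ]
```

View pics/w2.png

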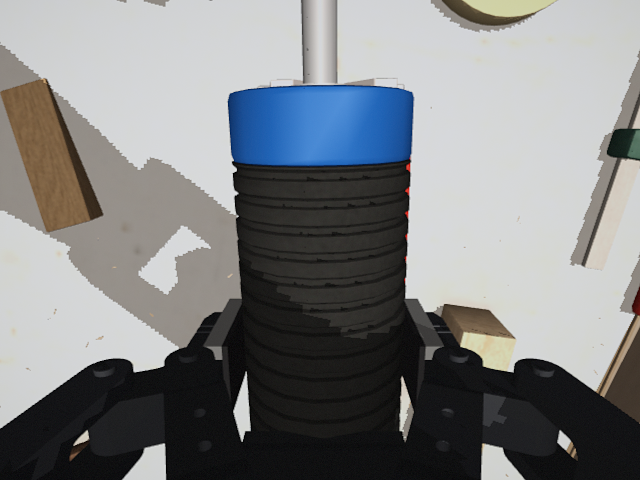

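The wrist view shows the blue roller gripped straight in the fingers, with its far ring at rows 85–166. The grasp is about 10 mm off centre along the axle. Next stop is the cradle.

Call:
{"method": "arm_command", "body": {"steps": [{"translation": [0.06, 0.012, 0], "twist": [0, 0, 0.01], "fingers": -1}, {"translation": [0.14, 0.029, 0], "twist": [0, 0, 0.02], "fingers": -1}, {"translation": [0.22, 0.045, 0], "twist": [0, 0, 0.03], "fingers": -1}, {"translation": [0.3, 0.062, 0], "twist": [0, 0, 0.03], "fingers": -1}, {"translation": [0.38, 0.079, 0], "twist": [0, 0, 0.03], "fingers": -1}]}}

```text
time: 4.9
eef_pos: [0.6068, 0.0277, 0.1943]
tcp_rot: [0.631, 0.776, -0.001, -0.002]
contact_force: [0.7, 0.6, -2.1]
opening: 0.61
finger_force: 71.3
```

Call:
{"method": "arm_command", "body": {"steps": [{"translation": [0.07, 0.014, 0], "twist": [0, 0, 0], "fingers": -1}, {"translation": [0.13, 0.027, 0], "twist": [0, 0, 0], "fingers": -1}, {"translation": [0.17, 0.035, 0], "twist": [0, 0, 0], "fingers": -1}, {"translation": [0.17, 0.035, 0], "twist": [0, 0, 0], "fingers": -1}, {"translation": [0.17, 0.035, 0], "twist": [0, 0, 0], "fingers": -1}]}}

```text
time: 5.52
eef_pos: [0.6073, 0.1553, 0.1953]
tcp_rot: [0.631, 0.776, -0.002, -0.001]
contact_force: [0.2, -0.9, -3.7]
opening: 0.614
finger_force: 71.2
```

```bash
python3 -c "
from h import *
p=held('blue'); cv2.imwrite('pics/w3.png',p['pixels'][:,:,::-1])
s=get_state();print(s['eef_pos'],s['tcp_rot'])
for d in [.010]:
  go(.603,.1575,.12,101.8)"
```

```text
cam [ 0.067 -0.    -0.142] [228, 85, 185, 81, 14021] top edge [ 0.0796 -0.0009 -0.015 ] c [ 0.0685 -0.0008 -0.025 ]
[0.60769142 0.15491734 0.19581198] [ 0.63109445  0.77570452 -0.00120588 -0.00091567]
t [ 0.0047 -0.0051  0.1011] w [-0.003  0.    -0.001]
```

View pics/w3.png

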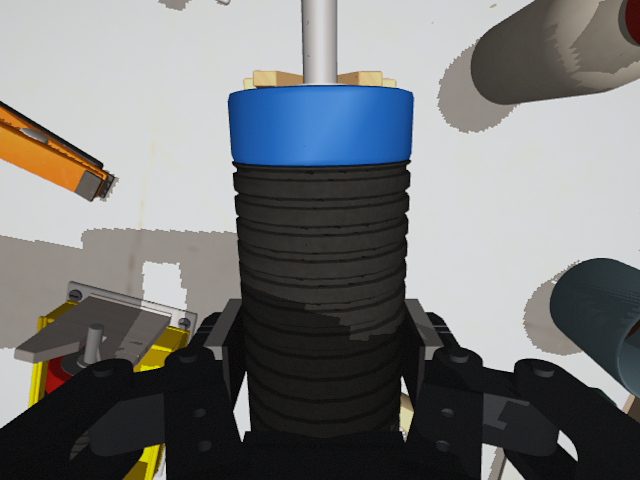

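```bash
python3 -c "
from h import *
s=get_state();p=read_camera('wrist');print(p['K'][0,0],p['K'][:2,2],p['T_tool_cam'].round(3))
print(back(p,[[253,71],[303,71],[337,71],[383,71],[318,71]],.097,s).round(4),s['eef_pos'])"
```

```text
418.94051241714055 [323.14788572 245.26303832] [[-0.001 -0.964 -0.266  0.067]
 [ 1.    -0.001 -0.    -0.   ]
 [ 0.    -0.266  0.964 -0.142]
 [ 0.     0.     0.     1.   ]]
[[0.5507 0.2428 0.097 ]
 [0.5769 0.2482 0.097 ]
 [0.5947 0.2519 0.097 ]
 [0.6188 0.2569 0.097 ]
 [0.5847 0.2498 0.097 ]] [0.60769142 0.15491734 0.19581198]
```

Call:
{"method": "arm_command", "body": {"steps": [{"translation": [0.003, -0.003, 0.03], "twist": [0, 0, 0], "fingers": -1}, {"translation": [0.003, -0.003, 0.08], "twist": [0, 0, 0], "fingers": -1}, {"translation": [0.003, -0.003, 0.13], "twist": [0, 0, 0], "fingers": -1}, {"translation": [0.003, -0.003, 0.165], "twist": [0, 0, 0], "fingers": -1}, {"translation": [0.003, -0.003, 0.182], "twist": [0, 0, 0], "fingers": -1}]}}

```text
time: 6.25
eef_pos: [0.604, 0.1561, 0.0591]
tcp_rot: [0.632, 0.775, -0.002, -0.002]
contact_force: [-7.0, -2.6, 5.2]
opening: 0.609
finger_force: 71.8
```

Call:
{"method": "arm_command", "body": {"steps": [{"translation": [0, 0, 0.004], "twist": [0, 0, 0], "fingers": -1}, {"translation": [0, 0, 0.004], "twist": [0, 0, 0], "fingers": -1}]}}

```text
time: 6.5
eef_pos: [0.6037, 0.1563, 0.0571]
tcp_rot: [0.632, 0.775, -0.003, -0.002]
contact_force: [-4.8, -3.7, -5.6]
opening: 0.608
finger_force: 70.9
```

Call:
{"method": "arm_command", "body": {"steps": [{"translation": [0, 0, 0.004], "twist": [0, 0, 0], "fingers": 1}, {"translation": [0, 0, 0.004], "twist": [0, 0, 0], "fingers": 1}, {"translation": [0, 0, 0.004], "twist": [0, 0, 0], "fingers": 1}, {"translation": [0, 0, 0.004], "twist": [0, 0, 0], "fingers": 1}, {"translation": [0, 0, 0.0], "twist": [0, 0, 0], "fingers": 1}]}}

```text
time: 7.12
eef_pos: [0.6057, 0.1577, 0.0582]
tcp_rot: [0.631, 0.776, 0.0, 0.0]
contact_force: [-0.9, -0.2, 0.3]
opening: 0.998
finger_force: 0.0
```

Call:
{"method": "arm_command", "body": {"steps": [{"translation": [0, 0, -0.04], "twist": [0, 0, 0], "fingers": 1}, {"translation": [0, 0, -0.1], "twist": [0, 0, 0], "fingers": 1}, {"translation": [0, 0, -0.17], "twist": [0, 0, 0], "fingers": 1}, {"translation": [0, 0, -0.19], "twist": [0, 0, 0], "fingers": 1}, {"translation": [0, 0, -0.19], "twist": [0, 0, 0], "fingers": 1}]}}

```text
time: 7.75
eef_pos: [0.6063, 0.1577, 0.2019]
tcp_rot: [0.631, 0.776, 0.001, 0.001]
contact_force: [-0.2, 0.6, -0.7]
opening: 1.001
finger_force: 0.0
```

```bash
python3 -c "
from h import *
p=wrist('blue'); cv2.imwrite('pics/w4.png',p['pixels'][:,:,::-1])
print(get_state()['eef_pos'])
go(.4556,-.0404,.2,85.8)"
```

```text
[[278, 114, 83, 33, 2652], [283, 286, 71, 33, 1751]]
rings [0.6019 0.1648 0.068 ] yaw 11.02 0.1186
[0.60524306 0.15757148 0.19970359]
t [-2.177e-01 -2.492e-01 -2.000e-04] w [-0.001  0.     0.266]
```

View pics/w4.png

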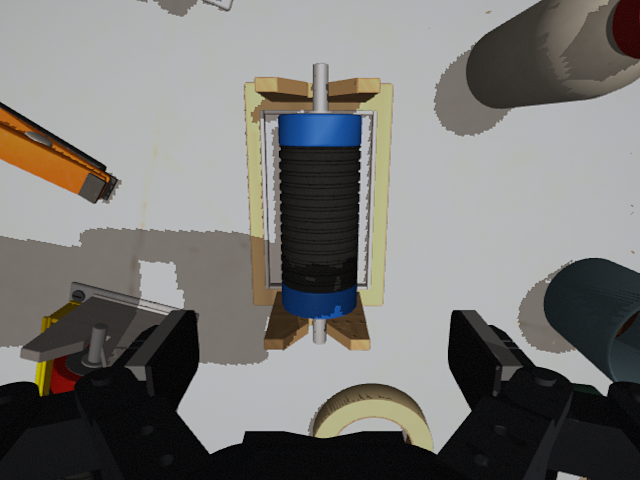

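The blue roller is down in both cradle slots, centred at about (320,212). Next is the red roller.

Call:
{"method": "arm_command", "body": {"steps": [{"translation": [-0.05, -0.057, 0], "twist": [0, 0, 0.06], "fingers": 1}, {"translation": [-0.105, -0.12, 0], "twist": [0, 0, 0.12], "fingers": 1}, {"translation": [-0.16, -0.183, 0], "twist": [0, 0, 0.18], "fingers": 1}, {"translation": [-0.2, -0.229, 0], "twist": [0, 0, 0.24], "fingers": 1}, {"translation": [-0.217, -0.249, 0], "twist": [0, 0, 0.266], "fingers": 1}]}}

```text
time: 8.43
eef_pos: [0.4533, -0.0409, 0.1975]
tcp_rot: [0.734, 0.68, -0.001, -0.002]
contact_force: [1.1, 0.2, -0.4]
opening: 0.999
finger_force: 0.0
```

Call:
{"method": "arm_command", "body": {"steps": [{"translation": [0, 0, 0], "twist": [0, 0, 0], "fingers": 1}, {"translation": [0, 0, 0], "twist": [0, 0, 0], "fingers": 1}, {"translation": [0, 0, 0], "twist": [0, 0, 0], "fingers": 1}]}}

```text
time: 8.8
eef_pos: [0.4563, -0.0391, 0.2]
tcp_rot: [0.732, 0.681, -0.0, -0.001]
contact_force: [0.1, 0.3, 0.3]
opening: 0.999
finger_force: 0.0
```

```bash
python3 -c "
from h import *
p=wrist('red')
print(get_state()['eef_pos'])
go(.4556,-.0404,.046,85.8)"
```

```text
[[280, 134, 83, 34, 2605], [284, 300, 75, 37, 1856], [443, 375, 29, 53, 618], [544, 344, 45, 49, 595]]
rings [ 0.4542 -0.0435  0.068 ] yaw -4.31 0.1184
[ 0.45641053 -0.03916519  0.20013184]
t [-0.0018 -0.0008  0.2055] w [-0.001 -0.     0.002]
```

Call:
{"method": "arm_command", "body": {"steps": [{"translation": [-0.003, -0.002, 0.04], "twist": [0, 0, 0], "fingers": 1}, {"translation": [-0.003, -0.002, 0.11], "twist": [0, 0, 0], "fingers": 1}, {"translation": [-0.003, -0.002, 0.18], "twist": [0, 0, 0], "fingers": 1}, {"translation": [-0.003, -0.002, 0.204], "twist": [0, 0, 0], "fingers": 1}, {"translation": [-0.003, -0.002, 0.204], "twist": [0, 0, 0], "fingers": 1}]}}

```text
time: 9.48
eef_pos: [0.4533, -0.0411, 0.0458]
tcp_rot: [0.732, 0.681, -0.001, -0.002]
contact_force: [-0.1, -0.6, -0.4]
opening: 1.0
finger_force: 0.0
```

Call:
{"method": "arm_command", "body": {"steps": [{"translation": [0, 0, 0], "twist": [0, 0, 0], "fingers": -1}, {"translation": [0, 0, 0], "twist": [0, 0, 0], "fingers": -1}, {"translation": [0, 0, 0], "twist": [0, 0, 0], "fingers": -1}, {"translation": [0, 0, 0], "twist": [0, 0, 0], "fingers": -1}, {"translation": [0, 0, 0], "twist": [0, 0, 0], "fingers": -1}]}}

```text
time: 10.1
eef_pos: [0.4563, -0.0424, 0.0494]
tcp_rot: [0.733, 0.681, 0.001, 0.002]
contact_force: [0.2, 0.9, 5.6]
opening: 0.614
finger_force: 62.8
```

Call:
{"method": "arm_command", "body": {"steps": [{"translation": [0, 0, -0.03], "twist": [0, 0, 0], "fingers": -1}, {"translation": [0, 0, -0.09], "twist": [0, 0, 0], "fingers": -1}, {"translation": [0, 0, -0.16], "twist": [0, 0, 0], "fingers": -1}, {"translation": [0, 0, -0.205], "twist": [0, 0, 0], "fingers": -1}, {"translation": [0, 0, -0.205], "twist": [0, 0, 0], "fingers": -1}]}}

```text
time: 10.72
eef_pos: [0.4556, -0.0424, 0.2034]
tcp_rot: [0.732, 0.681, 0.001, 0.002]
contact_force: [0.2, -0.6, -4.3]
opening: 0.616
finger_force: 65.0
```

```bash
python3 -c "
from h import *
p=held('red')
print(get_state()['eef_pos'])
go(.6238,-.2519,.2,104.4)"
```

```text
cam [ 0.067 -0.    -0.142] [231, 127, 185, 80, 13822] top edge [ 0.0681 -0.0003 -0.015 ] c [ 0.058  -0.0003 -0.025 ]
[ 0.45407164 -0.04193725  0.20076093]
t [-0.2627  0.2461  0.0011] w [-0.    0.   -0.31]
```

Call:
{"method": "arm_command", "body": {"steps": [{"translation": [-0.04, 0.037, 0], "twist": [0, 0, -0.06], "fingers": -1}, {"translation": [-0.095, 0.088, 0], "twist": [0, 0, -0.12], "fingers": -1}, {"translation": [-0.15, 0.139, 0], "twist": [0, 0, -0.18], "fingers": -1}, {"translation": [-0.205, 0.19, 0], "twist": [0, 0, -0.24], "fingers": -1}, {"translation": [-0.25, 0.232, 0], "twist": [0, 0, -0.3], "fingers": -1}]}}

```text
time: 11.4
eef_pos: [0.6135, -0.2425, 0.196]
tcp_rot: [0.616, 0.787, -0.001, -0.004]
contact_force: [-0.1, -0.2, -4.2]
opening: 0.613
finger_force: 64.7
```

Call:
{"method": "arm_command", "body": {"steps": [{"translation": [-0.013, 0.018, 0], "twist": [0, 0, -0.01], "fingers": -1}, {"translation": [-0.013, 0.018, 0], "twist": [0, 0, -0.01], "fingers": -1}, {"translation": [-0.013, 0.018, 0], "twist": [0, 0, -0.01], "fingers": -1}, {"translation": [-0.013, 0.018, 0], "twist": [0, 0, -0.01], "fingers": -1}]}}

```text
time: 11.9
eef_pos: [0.6289, -0.247, 0.2003]
tcp_rot: [0.613, 0.79, -0.0, -0.001]
contact_force: [-0.3, 0.4, -3.7]
opening: 0.612
finger_force: 64.8
```

```bash
python3 -c "
from h import *
p=held('red'); cv2.imwrite('pics/w5.png',p['pixels'][:,:,::-1])
print(get_state()['eef_pos'])
go(.623,-.254,.0525,104.4)"
```

```text
cam [ 0.067 -0.    -0.142] [231, 127, 185, 79, 13810] top edge [ 0.0681 -0.0002 -0.015 ] c [ 0.0581 -0.0002 -0.025 ]
[ 0.62917833 -0.24712314  0.20090043]
t [-0.007  -0.0101  0.1979] w [-0.001 -0.001  0.001]
```

View pics/w5.png

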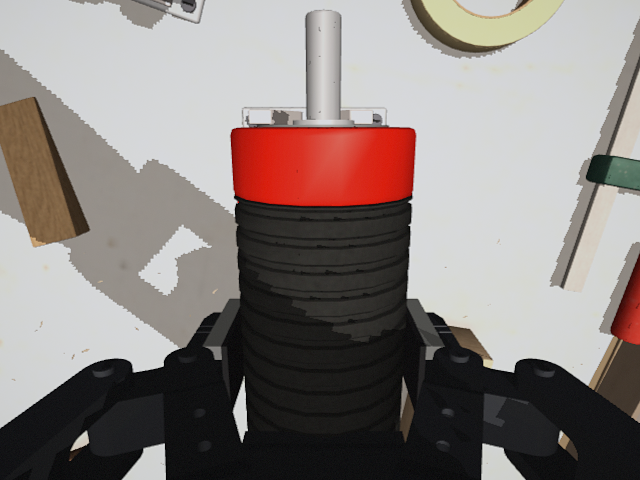

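The red base plate shows either side of the axle at columns 243–387, about 6 mm left of it. That matches the computed correction, so I'm lowering.

Call:
{"method": "arm_command", "body": {"steps": [{"translation": [-0.007, -0.0095, 0.02], "twist": [0, 0, 0], "fingers": -1}, {"translation": [-0.007, -0.0095, 0.08], "twist": [0, 0, 0], "fingers": -1}, {"translation": [-0.007, -0.0095, 0.14], "twist": [0, 0, 0], "fingers": -1}, {"translation": [-0.007, -0.0095, 0.18], "twist": [0, 0, 0], "fingers": -1}, {"translation": [-0.007, -0.0095, 0.195], "twist": [0, 0, 0], "fingers": -1}]}}

```text
time: 12.58
eef_pos: [0.6221, -0.254, 0.0517]
tcp_rot: [0.613, 0.79, -0.0, -0.003]
contact_force: [0.9, 0.0, -3.6]
opening: 0.607
finger_force: 64.8
```

Call:
{"method": "arm_command", "body": {"steps": [{"translation": [0, 0, 0.002], "twist": [0, 0, 0], "fingers": -1}, {"translation": [0, 0, 0.002], "twist": [0, 0, 0], "fingers": -1}]}}

```text
time: 12.82
eef_pos: [0.6247, -0.2553, 0.0551]
tcp_rot: [0.613, 0.79, -0.0, 0.001]
contact_force: [-1.2, -0.2, -3.7]
opening: 0.614
finger_force: 64.8
```

Only the roller's weight is registering, so I'm releasing.

Call:
{"method": "arm_command", "body": {"steps": [{"translation": [0, 0, 0.002], "twist": [0, 0, 0], "fingers": 1}, {"translation": [0, 0, 0.002], "twist": [0, 0, 0], "fingers": 1}, {"translation": [0, 0, 0.002], "twist": [0, 0, 0], "fingers": 1}, {"translation": [0, 0, 0.002], "twist": [0, 0, 0], "fingers": 1}, {"translation": [0, 0, 0.0], "twist": [0, 0, 0], "fingers": 1}]}}

```text
time: 13.45
eef_pos: [0.6242, -0.2547, 0.0536]
tcp_rot: [0.613, 0.79, -0.0, -0.0]
contact_force: [-0.1, -0.4, 0.3]
opening: 1.004
finger_force: 0.0
```

Call:
{"method": "arm_command", "body": {"steps": [{"translation": [0, 0, -0.04], "twist": [0, 0, 0], "fingers": 1}, {"translation": [0, 0, -0.1], "twist": [0, 0, 0], "fingers": 1}, {"translation": [0, 0, -0.17], "twist": [0, 0, 0], "fingers": 1}, {"translation": [0, 0, -0.195], "twist": [0, 0, 0], "fingers": 1}, {"translation": [0, 0, -0.195], "twist": [0, 0, 0], "fingers": 1}]}}

```text
time: 14.08
eef_pos: [0.6249, -0.2551, 0.2014]
tcp_rot: [0.613, 0.79, 0.0, 0.002]
contact_force: [0.2, -0.4, -0.7]
opening: 1.002
finger_force: 0.0
```

```bash
python3 -c "
from h import *
p=read_camera('wrist'); cv2.imwrite('pics/w6.png',cv2.resize(p['pixels'][:,:,::-1],(480,360)))
print(get_state()['eef_pos'])
go(.469,.3960,.2,80.7)"
```

```text
[ 0.62384056 -0.25456033  0.19889129]
t [ 8.915e-01  1.610e-02 -8.000e-04] w [-0.001 -0.001  0.395]
```

View pics/w6.png

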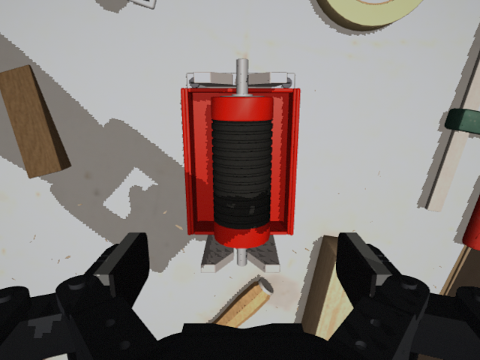

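The red roller is seated in the red spreader, with its axle ends in the slots at about (241,75) and (241,255). Yellow is next.

Call:
{"method": "arm_command", "body": {"steps": [{"translation": [0.07, 0.001, 0], "twist": [0, 0, 0.03], "fingers": 1}, {"translation": [0.152, 0.003, 0], "twist": [0, 0, 0.065], "fingers": 1}, {"translation": [0.234, 0.004, 0], "twist": [0, 0, 0.1], "fingers": 1}, {"translation": [0.316, 0.006, 0], "twist": [0, 0, 0.135], "fingers": 1}, {"translation": [0.398, 0.007, 0], "twist": [0, 0, 0.17], "fingers": 1}]}}

```text
time: 14.75
eef_pos: [0.5526, 0.0376, 0.1963]
tcp_rot: [0.681, 0.732, -0.002, -0.002]
contact_force: [1.4, 0.8, 0.8]
opening: 0.997
finger_force: 0.0
```

```bash
python3 -c "
from h import *
print(get_state()['eef_pos'])
go(.469,.3960,.2,80.7)"
```

```text
[0.55256884 0.03755323 0.19633806]
t [ 0.4847 -0.0768 -0.0039] w [-0.005 -0.001  0.224]
```

Call:
{"method": "arm_command", "body": {"steps": [{"translation": [0.08, -0.013, 0], "twist": [0, 0, 0.04], "fingers": 1}, {"translation": [0.161, -0.026, 0], "twist": [0, 0, 0.08], "fingers": 1}, {"translation": [0.242, -0.039, 0], "twist": [0, 0, 0.13], "fingers": 1}, {"translation": [0.323, -0.052, 0], "twist": [0, 0, 0.18], "fingers": 1}, {"translation": [0.4, -0.065, 0], "twist": [0, 0, 0.22], "fingers": 1}]}}

```text
time: 15.38
eef_pos: [0.482, 0.3324, 0.1963]
tcp_rot: [0.761, 0.649, -0.003, -0.001]
contact_force: [1.4, 0.1, -0.8]
opening: 1.002
finger_force: 0.0
```

Call:
{"method": "arm_command", "body": {"steps": [{"translation": [0.05, -0.01, 0], "twist": [0, 0, 0], "fingers": 1}, {"translation": [0.08, -0.015, 0], "twist": [0, 0, 0], "fingers": 1}, {"translation": [0.08, -0.015, 0], "twist": [0, 0, 0], "fingers": 1}, {"translation": [0.08, -0.015, 0], "twist": [0, 0, 0], "fingers": 1}, {"translation": [0.08, -0.015, 0], "twist": [0, 0, 0], "fingers": 1}]}}

```text
time: 16.0
eef_pos: [0.4829, 0.3909, 0.1996]
tcp_rot: [0.761, 0.649, -0.0, 0.0]
contact_force: [-0.0, 0.0, -0.2]
opening: 0.997
finger_force: 0.0
```

```bash
python3 -c "
from h import *
p=wrist('yellow')
print(get_state()['eef_pos'])
go(.469,.3970,.047,80.7)"
```

```text
[[259, 134, 83, 33, 2656], [265, 300, 75, 37, 1816]]
rings [0.4673 0.3891 0.068 ] yaw -9.26 0.1185
[0.48296695 0.39106306 0.19984388]
t [ 0.0049 -0.0196  0.2038] w [0.    0.    0.004]
```

Call:
{"method": "arm_command", "body": {"steps": [{"translation": [0.003, -0.02, 0.02], "twist": [0, 0, 0.004], "fingers": 1}, {"translation": [0.003, -0.02, 0.09], "twist": [0, 0, 0.004], "fingers": 1}, {"translation": [0.003, -0.02, 0.165], "twist": [0, 0, 0.004], "fingers": 1}, {"translation": [0.003, -0.02, 0.203], "twist": [0, 0, 0.004], "fingers": 1}, {"translation": [0.003, -0.02, 0.203], "twist": [0, 0, 0.004], "fingers": 1}]}}

```text
time: 16.68
eef_pos: [0.4647, 0.3952, 0.0436]
tcp_rot: [0.762, 0.648, -0.004, -0.001]
contact_force: [0.5, 0.1, 0.4]
opening: 1.0
finger_force: 0.0
```

Call:
{"method": "arm_command", "body": {"steps": [{"translation": [0, 0, 0], "twist": [0, 0, 0], "fingers": -1}, {"translation": [0, 0, 0], "twist": [0, 0, 0], "fingers": -1}, {"translation": [0, 0, 0], "twist": [0, 0, 0], "fingers": -1}, {"translation": [0, 0, 0], "twist": [0, 0, 0], "fingers": -1}, {"translation": [0, 0, 0], "twist": [0, 0, 0], "fingers": -1}]}}

```text
time: 17.3
eef_pos: [0.4698, 0.3978, 0.0503]
tcp_rot: [0.762, 0.648, 0.002, 0.0]
contact_force: [-0.1, 0.2, 6.1]
opening: 0.609
finger_force: 63.2
```

Call:
{"method": "arm_command", "body": {"steps": [{"translation": [0, 0, -0.03], "twist": [0, 0, 0], "fingers": -1}, {"translation": [0, 0, -0.09], "twist": [0, 0, 0], "fingers": -1}, {"translation": [0, 0, -0.16], "twist": [0, 0, 0], "fingers": -1}, {"translation": [0, 0, -0.205], "twist": [0, 0, 0], "fingers": -1}, {"translation": [0, 0, -0.205], "twist": [0, 0, 0], "fingers": -1}]}}

```text
time: 17.92
eef_pos: [0.4692, 0.3976, 0.2043]
tcp_rot: [0.762, 0.648, 0.003, 0.0]
contact_force: [-0.3, -0.3, -4.6]
opening: 0.611
finger_force: 65.0
```

```bash
python3 -c "
from h import *
p=held('yellow')
print(get_state()['eef_pos'])
go(.455,-.039,.2,85.8)"
```

```text
cam [ 0.067 -0.    -0.142] [233, 152, 180, 83, 13285] top edge [ 0.0609 -0.0003 -0.015 ] c [ 0.0502 -0.0003 -0.025 ]
[0.46783237 0.39674803 0.2011461 ]
t [-0.5762  0.0762  0.0013] w [ 0.    -0.    -0.084]
```

Call:
{"method": "arm_command", "body": {"steps": [{"translation": [-0.05, 0.007, 0], "twist": [0, 0, -0.01], "fingers": -1}, {"translation": [-0.125, 0.017, 0], "twist": [0, 0, -0.02], "fingers": -1}, {"translation": [-0.205, 0.027, 0], "twist": [0, 0, -0.04], "fingers": -1}, {"translation": [-0.285, 0.038, 0], "twist": [0, 0, -0.06], "fingers": -1}, {"translation": [-0.365, 0.049, 0], "twist": [0, 0, -0.084], "fingers": -1}]}}

```text
time: 18.6
eef_pos: [0.458, 0.1189, 0.1975]
tcp_rot: [0.732, 0.681, -0.002, -0.002]
contact_force: [0.3, -0.2, -4.0]
opening: 0.609
finger_force: 64.8
```

Call:
{"method": "arm_command", "body": {"steps": [{"translation": [-0.08, 0.009, 0], "twist": [0, 0, 0], "fingers": -1}, {"translation": [-0.15, 0.017, 0], "twist": [0, 0, 0], "fingers": -1}, {"translation": [-0.2, 0.022, 0], "twist": [0, 0, 0], "fingers": -1}, {"translation": [-0.2, 0.022, 0], "twist": [0, 0, 0], "fingers": -1}, {"translation": [-0.2, 0.022, 0], "twist": [0, 0, 0], "fingers": -1}]}}

```text
time: 19.23
eef_pos: [0.4645, -0.0295, 0.1987]
tcp_rot: [0.733, 0.681, -0.001, -0.002]
contact_force: [-0.1, -0.1, -2.9]
opening: 0.611
finger_force: 64.8
```

```bash
python3 -c "
from h import *
p=held('yellow'); cv2.imwrite('pics/w7.png',cv2.resize(p['pixels'][:,:,::-1],(480,360)))
print(get_state()['eef_pos'])
go(.4555,-.0355,.053,85.8)"
```

```text
cam [ 0.067 -0.    -0.142] [233, 134, 181, 101, 15252] top edge [ 0.0661 -0.0009 -0.015 ] c [ 0.052  -0.0009 -0.025 ]
[ 0.46484208 -0.02912044  0.19930388]
t [-0.0096 -0.0111  0.1951] w [-0.004 -0.001  0.001]
```

View pics/w7.png

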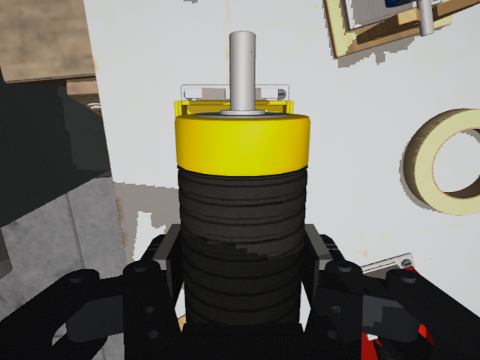

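The yellow base is at columns 182–290, about 6–8 mm left of the axle, which agrees with the computed shift. Lowering.

Call:
{"method": "arm_command", "body": {"steps": [{"translation": [-0.009, -0.0105, 0.02], "twist": [0, 0, 0], "fingers": -1}, {"translation": [-0.009, -0.0105, 0.08], "twist": [0, 0, 0], "fingers": -1}, {"translation": [-0.009, -0.0105, 0.14], "twist": [0, 0, 0], "fingers": -1}, {"translation": [-0.009, -0.0105, 0.18], "twist": [0, 0, 0], "fingers": -1}, {"translation": [-0.009, -0.0105, 0.194], "twist": [0, 0, 0], "fingers": -1}]}}

```text
time: 19.9
eef_pos: [0.4551, -0.0351, 0.0529]
tcp_rot: [0.732, 0.681, -0.001, -0.002]
contact_force: [0.1, 0.5, -2.4]
opening: 0.611
finger_force: 64.7
```

Call:
{"method": "arm_command", "body": {"steps": [{"translation": [0, 0, 0], "twist": [0, 0, 0], "fingers": -1}, {"translation": [0, 0, 0], "twist": [0, 0, 0], "fingers": -1}]}}

```text
time: 20.15
eef_pos: [0.4568, -0.0358, 0.0561]
tcp_rot: [0.732, 0.681, -0.001, -0.001]
contact_force: [-3.4, 0.6, -5.7]
opening: 0.611
finger_force: 64.6
```

Call:
{"method": "arm_command", "body": {"steps": [{"translation": [0, 0, 0.002], "twist": [0, 0, 0], "fingers": 1}, {"translation": [0, 0, 0.002], "twist": [0, 0, 0], "fingers": 1}, {"translation": [0, 0, 0.002], "twist": [0, 0, 0], "fingers": 1}, {"translation": [0, 0, 0.002], "twist": [0, 0, 0], "fingers": 1}, {"translation": [0, 0, 0.0], "twist": [0, 0, 0], "fingers": 1}]}}

```text
time: 20.78
eef_pos: [0.4578, -0.0363, 0.056]
tcp_rot: [0.732, 0.681, 0.0, 0.0]
contact_force: [-0.0, 0.1, -0.3]
opening: 1.0
finger_force: 0.0
```

Call:
{"method": "arm_command", "body": {"steps": [{"translation": [0, 0, -0.04], "twist": [0, 0, 0], "fingers": 1}, {"translation": [0, 0, -0.1], "twist": [0, 0, 0], "fingers": 1}, {"translation": [0, 0, -0.17], "twist": [0, 0, 0], "fingers": 1}, {"translation": [0, 0, -0.195], "twist": [0, 0, 0], "fingers": 1}, {"translation": [0, 0, -0.195], "twist": [0, 0, 0], "fingers": 1}]}}

```text
time: 21.4
eef_pos: [0.4588, -0.0366, 0.2041]
tcp_rot: [0.732, 0.681, 0.001, 0.002]
contact_force: [-0.0, -0.4, -0.9]
opening: 0.998
finger_force: 0.0
```

```bash
python3 -c "
from h import *
p=read_camera('wrist'); cv2.imwrite('pics/w8.png',cv2.resize(p['pixels'][:,:,::-1],(480,360)))
print(get_state()['eef_pos'])
go(.602,.167,.2,101.5)"
```

```text
[ 0.45773544 -0.03628419  0.2022247 ]
t [0.2843 0.1721 0.0031] w [ 0.001  0.    -0.261]
```

View pics/w8.png

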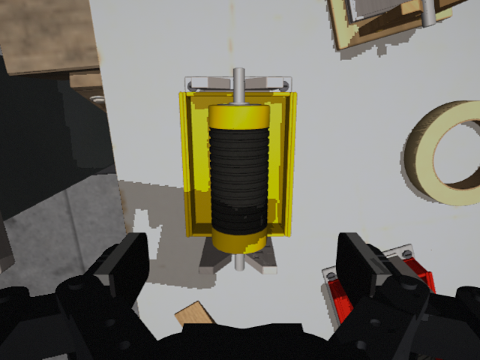

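The yellow roller is seated in the yellow spreader, its axle between the slot cheeks at (239,85) and (239,258). I'm going back for the blue roller.

Call:
{"method": "arm_command", "body": {"steps": [{"translation": [0.065, 0.039, 0], "twist": [0, 0, -0.06], "fingers": 1}, {"translation": [0.135, 0.082, 0], "twist": [0, 0, -0.12], "fingers": 1}, {"translation": [0.205, 0.124, 0], "twist": [0, 0, -0.18], "fingers": 1}, {"translation": [0.26, 0.158, 0], "twist": [0, 0, -0.24], "fingers": 1}, {"translation": [0.285, 0.172, 0], "twist": [0, 0, -0.26], "fingers": 1}]}}

```text
time: 22.08
eef_pos: [0.6016, 0.1696, 0.1988]
tcp_rot: [0.632, 0.775, -0.002, -0.002]
contact_force: [0.1, -0.4, -0.4]
opening: 0.999
finger_force: 0.0
```

Call:
{"method": "arm_command", "body": {"steps": [{"translation": [0, 0, 0], "twist": [0, 0, 0], "fingers": 1}, {"translation": [0, 0, 0], "twist": [0, 0, 0], "fingers": 1}, {"translation": [0, 0, 0], "twist": [0, 0, 0], "fingers": 1}]}}

```text
time: 22.45
eef_pos: [0.6012, 0.1665, 0.2015]
tcp_rot: [0.634, 0.774, -0.0, -0.0]
contact_force: [0.4, -0.6, 0.7]
opening: 0.995
finger_force: 0.0
```

```bash
python3 -c "
from h import *
p=wrist('blue')
print(get_state()['eef_pos'])
go(.602,.1675,.048,101.5)"
```

```text
[[284, 131, 82, 33, 2595], [289, 299, 73, 34, 1749]]
rings [0.6024 0.1643 0.068 ] yaw 11.25 0.1187
[0.60143887 0.16657289 0.20188088]
t [0.0011 0.0011 0.2052] w [-0.     0.    -0.003]
```

Call:
{"method": "arm_command", "body": {"steps": [{"translation": [0.001, 0.0015, 0.03], "twist": [0, 0, 0], "fingers": 1}, {"translation": [0.001, 0.0015, 0.1], "twist": [0, 0, 0], "fingers": 1}, {"translation": [0.001, 0.0015, 0.17], "twist": [0, 0, 0], "fingers": 1}, {"translation": [0.001, 0.0015, 0.205], "twist": [0, 0, 0], "fingers": 1}, {"translation": [0.001, 0.0015, 0.205], "twist": [0, 0, 0], "fingers": 1}]}}

```text
time: 23.12
eef_pos: [0.6005, 0.1676, 0.0457]
tcp_rot: [0.634, 0.774, -0.002, -0.002]
contact_force: [0.5, 0.1, -0.4]
opening: 1.001
finger_force: 0.0
```

Call:
{"method": "arm_command", "body": {"steps": [{"translation": [0, 0, 0], "twist": [0, 0, 0], "fingers": -1}, {"translation": [0, 0, 0], "twist": [0, 0, 0], "fingers": -1}, {"translation": [0, 0, 0], "twist": [0, 0, 0], "fingers": -1}, {"translation": [0, 0, 0], "twist": [0, 0, 0], "fingers": -1}, {"translation": [0, 0, 0], "twist": [0, 0, 0], "fingers": -1}]}}

```text
time: 23.75
eef_pos: [0.6023, 0.1681, 0.0507]
tcp_rot: [0.633, 0.774, -0.001, -0.0]
contact_force: [-6.1, -2.4, 4.9]
opening: 0.61
finger_force: 63.9
```

Call:
{"method": "arm_command", "body": {"steps": [{"translation": [0, 0, -0.03], "twist": [0, 0, 0], "fingers": -1}, {"translation": [0, 0, -0.09], "twist": [0, 0, 0], "fingers": -1}, {"translation": [0, 0, -0.16], "twist": [0, 0, 0], "fingers": -1}, {"translation": [0, 0, -0.205], "twist": [0, 0, 0], "fingers": -1}, {"translation": [0, 0, -0.205], "twist": [0, 0, 0], "fingers": -1}]}}

```text
time: 24.38
eef_pos: [0.6051, 0.1688, 0.2072]
tcp_rot: [0.633, 0.774, 0.003, 0.003]
contact_force: [0.6, 0.2, -2.8]
opening: 0.609
finger_force: 64.1
```

```bash
python3 -c "
from h import *
p=held('blue')
print(get_state()['eef_pos'])
go(.4678,.3871,.2,80.7)"
```

```text
cam [ 0.067 -0.    -0.142] [233, 136, 182, 79, 13350] top edge [ 0.0656 -0.0001 -0.015 ] c [ 0.0557 -0.0001 -0.025 ]
[0.60337739 0.16856709 0.20367506]
t [ 0.3214 -0.1195  0.0044] w [ 0.003 -0.     0.345]
```

Call:
{"method": "arm_command", "body": {"steps": [{"translation": [0.05, -0.019, 0], "twist": [0, 0, 0.06], "fingers": -1}, {"translation": [0.12, -0.045, 0], "twist": [0, 0, 0.13], "fingers": -1}, {"translation": [0.195, -0.073, 0], "twist": [0, 0, 0.21], "fingers": -1}, {"translation": [0.265, -0.1, 0], "twist": [0, 0, 0.29], "fingers": -1}, {"translation": [0.315, -0.118, 0], "twist": [0, 0, 0.345], "fingers": -1}]}}

```text
time: 25.05
eef_pos: [0.4661, 0.3835, 0.1984]
tcp_rot: [0.762, 0.647, -0.003, -0.001]
contact_force: [0.7, 1.5, -3.5]
opening: 0.613
finger_force: 64.0
```

Call:
{"method": "arm_command", "body": {"steps": [{"translation": [0, 0, 0], "twist": [0, 0, 0], "fingers": -1}, {"translation": [0, 0, 0], "twist": [0, 0, 0], "fingers": -1}, {"translation": [0, 0, 0], "twist": [0, 0, 0], "fingers": -1}]}}

```text
time: 25.42
eef_pos: [0.4696, 0.3813, 0.201]
tcp_rot: [0.762, 0.647, -0.001, -0.0]
contact_force: [-0.3, -0.7, -3.4]
opening: 0.614
finger_force: 64.0
```

```bash
python3 -c "
from h import *
p=held('blue'); cv2.imwrite('pics/w9.png',cv2.resize(p['pixels'][:,:,::-1],(480,360)))
print(get_state()['eef_pos'])
go(.4675,.387,.053,80.7)"
```

```text
cam [ 0.067 -0.    -0.142] [233, 108, 182, 107, 15857] top edge [ 0.0733 -0.0006 -0.015 ] c [ 0.0579 -0.0006 -0.025 ]
[0.46979349 0.38137443 0.20130786]
t [ 0.0071 -0.0041  0.1977] w [-0.001  0.001 -0.001]
```

View pics/w9.png

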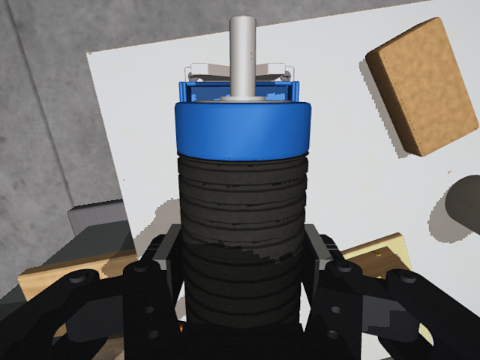

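The blue spreader sits behind the axle at columns 180–298, centred to within about 3 mm. Lowering.

Call:
{"method": "arm_command", "body": {"steps": [{"translation": [0.007, -0.004, 0.02], "twist": [0, 0, 0], "fingers": -1}, {"translation": [0.007, -0.004, 0.08], "twist": [0, 0, 0], "fingers": -1}, {"translation": [0.007, -0.004, 0.14], "twist": [0, 0, 0], "fingers": -1}, {"translation": [0.007, -0.004, 0.18], "twist": [0, 0, 0], "fingers": -1}, {"translation": [0.007, -0.004, 0.196], "twist": [0, 0, 0], "fingers": -1}]}}

```text
time: 26.1
eef_pos: [0.4662, 0.3872, 0.0523]
tcp_rot: [0.762, 0.647, -0.002, -0.0]
contact_force: [0.2, 0.1, -3.2]
opening: 0.613
finger_force: 64.0
```

Call:
{"method": "arm_command", "body": {"steps": [{"translation": [0, 0, 0], "twist": [0, 0, 0], "fingers": -1}, {"translation": [0, 0, 0], "twist": [0, 0, 0], "fingers": -1}]}}

```text
time: 26.35
eef_pos: [0.468, 0.3888, 0.0565]
tcp_rot: [0.762, 0.647, 0.001, 0.0]
contact_force: [0.1, -0.6, -1.1]
opening: 0.608
finger_force: 63.9
```

Call:
{"method": "arm_command", "body": {"steps": [{"translation": [0, 0, 0.002], "twist": [0, 0, 0], "fingers": 1}, {"translation": [0, 0, 0.002], "twist": [0, 0, 0], "fingers": 1}, {"translation": [0, 0, 0.002], "twist": [0, 0, 0], "fingers": 1}, {"translation": [0, 0, 0.002], "twist": [0, 0, 0], "fingers": 1}, {"translation": [0, 0, 0.0], "twist": [0, 0, 0], "fingers": 1}]}}

```text
time: 26.98
eef_pos: [0.4671, 0.3882, 0.0551]
tcp_rot: [0.762, 0.648, -0.0, -0.0]
contact_force: [0.2, 0.3, 0.2]
opening: 0.992
finger_force: 0.0
```

Call:
{"method": "arm_command", "body": {"steps": [{"translation": [0, 0, -0.04], "twist": [0, 0, 0], "fingers": 1}, {"translation": [0, 0, -0.1], "twist": [0, 0, 0], "fingers": 1}, {"translation": [0, 0, -0.17], "twist": [0, 0, 0], "fingers": 1}, {"translation": [0, 0, -0.22], "twist": [0, 0, 0], "fingers": 1}, {"translation": [0, 0, -0.22], "twist": [0, 0, 0], "fingers": 1}]}}

```text
time: 27.6
eef_pos: [0.4692, 0.3894, 0.2251]
tcp_rot: [0.762, 0.648, 0.004, 0.001]
contact_force: [-0.8, -1.0, 0.1]
opening: 1.002
finger_force: 0.0
```

```bash
python3 -c "
from h import *
w=read_camera('wrist')['pixels'][:,:,::-1]; s=read_camera('scene')['pixels'][:,:,::-1]
t=read_camera('top')['pixels'][:,:,::-1]
a=np.hstack([cv2.resize(w,(400,300)),cv2.resize(s[180:360,100:420],(400,300))])
b=np.zeros((300,800,3),np.uint8); b[:300]=cv2.resize(t[170:320,130:530],(800,300))
cv2.imwrite('pics/f.png',np.vstack([a,b]))"
```

```text
(no output)
```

View pics/f.png

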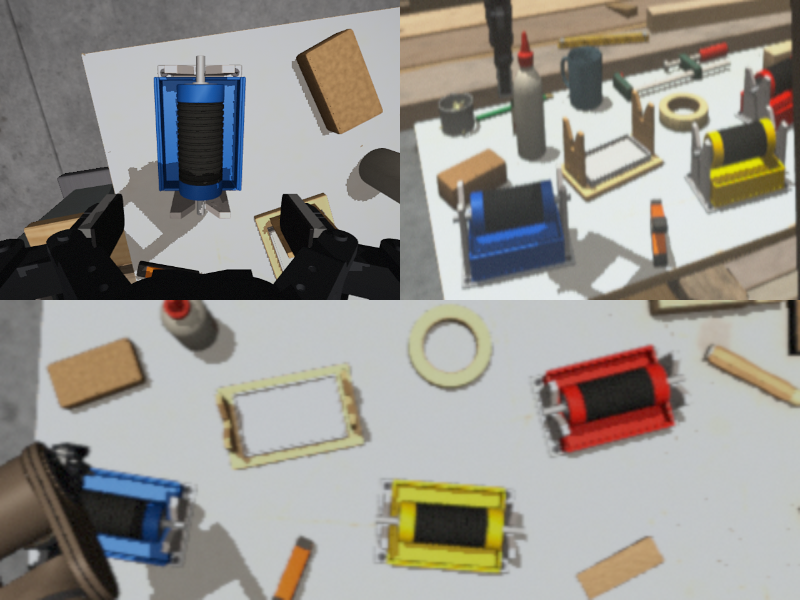

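```bash
python3 -c "
from h import *
a=cv2.imread('pics/scene0.png'); b=read_camera('scene')['pixels'][:,:,::-1]
c=lambda i,x,y:cv2.resize(i[y:y+75,x:x+100],(400,300),interpolation=cv2.INTER_CUBIC)
r=b[200:275,380:430]
cv2.imwrite('pics/g.png',np.vstack([np.hstack([c(a,325,240),c(b,325,240)]),np.hstack([c(b,140,275),c(b,375,200)])]))"
```

```text
(no output)
```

View pics/g.png

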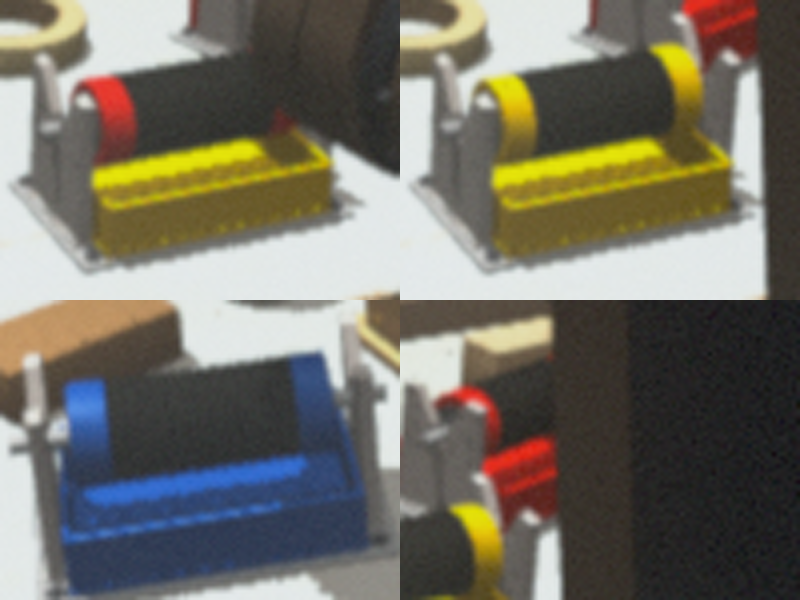

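Yellow's seat height matches where the red roller sat before, with the ring top at row ~75 in both. Both blue axle ends are down between their cheeks, and the visible end of the red axle sits in its slot. The gripper is clear, so I'm handing in.

```bash
python3 -c "
from plant import *
print(sign_off())"
```

```text
the job is handed in; nothing more can be done
None
```

All three rollers are back in the spreaders matching their ring colours and let go, with the cradle empty and the bottle untouched; the pictures show them seated (red's far end checked from above only), and the job was handed in at about 28 s.

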